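Load the watch leak tester and shut its lid

ROBOT

A 6-joint arm with a two-finger parallel gripper is mounted at the origin on the work surface. World frame = base frame: x ahead of the robot, y to its left, z up, the work surface at z = 0. Lengths are in m, angles in degrees, forces in N, time in s.
With the tool pointing down it reaches from about 0.35 to 1 m from the base axis. Payload 7.1 kg.
Tool frame: the origin (TCP) lies on the mounting face of the last link; the fingertips stand 173 mm ahead of it and the grasp point (between the pads) lies 155 mm ahead of it; z points along the fingers, y is the line along which they close (so a half turn about z gives the same grasp; the last joint's range is limited). The gripper opens to 85 mm and grips with 20 to 120 N. Pads are 22 mm wide; open, the fingers measure 114 mm over their backs; the gripper's body (76 mm by 85 mm) begins 54 mm behind the grasp point. The pads swing forward as they close: fully open they stand 13 mm farther back than shut.
Start: joints at [66.807, 24.242, 93.386, -0, 62.372, -1.089], TCP at [0.235, 0.579, 0.405] pointing down, gripper open.
Joint ranges: [-172.04, 172.04], [-51.8, 120.97], [4.93, 147.93], [-75.15, 255.16], [6.16, 154.13], [-145.62, 145.62]. Speed limits (degrees/s): [136.94, 136.94, 172.46, 180, 180, 180].

INTERFACE

Orientations are given as [roll, pitch, yaw] about the fixed x, y, z axes, in that order (R = Rz(yaw) Ry(pitch) Rx(roll)).
In Python, from rig import robot gives the robot as it stands.
- The arm moves only by the tool send_rows, never from a script. Its argument "plan" is a list of rows, each an object of numbers: "dx", "dy", "dz": the shift along the tool's x, y, z in mm; "spin": the turn about the tool's z in rad; "hand": the opening, from 0 (shut) to 1 (fully open). A call has 1 to 8 rows; each row shifts and turns the commanded pose from where the row before left it, along the tool's axes as they then stand; what a row does not reach is not made up. A row lasts 1/10 s, in which the tool goes at most 50 mm and 8.59 degrees, less where a joint would pass 70% of its speed; a pose out of reach is approached as far as the arm can. A call with a gripper value outside its range is refused whole. The fingers move at their own pace and stop on an object; the grip force is fixed at half the most. Time passes only in rows, so rows that do not move let the fingers close. It gives the time, the measured TCP pose, the force, the opening and the grip force at its end, in the units of the state.
- robot.observe(): the state, without advancing time (a new reading comes with each control period).
- robot.snapshot(name): name is "scene" or "top"; returns a dict with "image" (384x512x3 uint8, blue, green, red), "fx", "fy", "cx", "cy" (pixels), "position" and "attitude" of the camera in the world. Camera axes: x right, y down, z forward; pixel columns grow to the right and rows downward; lengths in m; the calibration is good to about 2 mm. A picture is of the moment at which its call begins. There is no depth.
- robot.hand_in(): hands the job in; it is judged then, once.
Trained networks look in a picture, given as the dict that the camera call returned (one of the last four; its "shot" number tells which), for a name from the list of things; names that differ only in an ending like _2 or _b are one class to them, and where a whole thing is asked for, a point or a joint stands for the part that bears it (a point fixed in the world has none). Each returns a list of dicts, best first, with "conf" (0 to 1); they miss things now and then, are a little off and sometimes report something else, mostly with a low value. They report only what shows in the picture. A call takes as long as a camera call. They do not tell look-alikes from the thing itself.
- robot.look_for(name, picture): "extent" ([left, top, right, bottom] in pixels, round what is visible of it).
The state is a dict: "t": time; "q": joint angles; "dq": joint speeds; "effort": joint torques, N m; "eef_pos": TCP position; "orientation": TCP orientation; "force": force on the tool from outside, world axes, zero at the start; "torque": the same for the moment, N m; "width": finger opening in m; "grasp_force": force on a finger pad.
Only numpy, scipy, OpenCV 4.12 (cv2) and the standard library are available. Lean on these libraries where they do the work, as an engineer would, in place of code of your own. Each camera call takes 0.05 s, during which the arm holds its last target. There are 200 camera calls.

TASK

Put the wristwatch head in the leak tester: set it down gently, dial up, on the middle of the round rubber pad in the chamber and let go of it, while the lid is still standing open. Then swing the tester's lid fully shut without slamming it, and leave the other things on the bench as they are.

Things in the scene. Friction and masses are not known exactly. Their poses are not given: they have to be found in the camera images.
- watch: Steel wristwatch head, no strap, black dial up: round case 40 mm across, 11 mm thick, with two flat parallel ends 24 mm wide, 46 mm apart along its y axis (heights 1 to 9 mm) to grip across; crown 5 mm out at +x. About 90 g. Origin: centre of the underside, which starts at z = 0; z up through the dial. On one of three spots on the green mat, any yaw; cushion and loupe are on the others.
- tester: Fixed leak tester: open aluminium chamber, outside 150 (x) by 160 (y) by 60 mm high, walls 10, inside 130 by 140, floor 20 mm above the bench. Joined at its -y side a grey console 150 (x) by 80 (y) by 72 mm high, gauge to 80. Origin: centre of the chamber's underside, on the bench. Lid hinged on the +x rim. Yaw is near 90 degrees: hinge to the robot's left, console on the far side.
- pad (a point): Centre of the top face of the round black rubber pad, 70 mm in diameter, 6 mm thick, fixed in the middle of the chamber floor; its top is 26 mm above the bench and 34 mm below the rim. Axes as the tester's.
- lid_hinge (a point): Middle of the lid's hinge line, along y on the chamber's +x rim, 75 mm from the chamber's centre and 60 mm above the bench. Axes as the tester's; they do not turn with the lid.
- lid (a joint): Lid angle: 0 fully shut (level on the rim), 1.57 upright, 1.9 stop; starts 1.4 to 1.8. Stiff hinge: it stays wherever it is left; 2 to 5 N at 115 mm from the hinge moves it. Plain flat aluminium plate, 150 mm from hinge to front edge, 160 wide, 10 thick; shut, its underside is 60 and its top 70 mm above the bench. Outer face (top when shut) is bare and can be pushed with closed fingers.
- lid_tab (a point): Centre of the finger tab in the middle of the lid's front edge: dark steel strip 60 mm along the edge, 8 mm thick, reaching 171 mm from the hinge line (this point: 162 mm, at mid-thickness). Its axes turn with the lid: -x from hinge to tab, z out of the outer face.
- cushion: Case cushion, not to be moved: aluminium disc with a black rubber top, 68 mm in diameter, 19 mm high. Origin: centre of the underside.
- loupe: Black eyeglass loupe, not to be moved: standing cone, 36 mm in diameter at the foot, 32 mm high. Origin: centre of the underside.
- screwdriver: Small screwdriver with a red handle, 130 mm, lying on the bench, not to be moved.
- tweezers: Steel tweezers, 125 mm, 8 mm high, lying on the bench, not to be moved.
- blower: Orange bulb dust blower, standing, 66 mm in diameter, 100 mm high, not to be moved. Origin: centre of the underside.
- jar: Black jar with a red cap, 90 mm in diameter, 120 mm high, not to be moved. Origin: centre of the underside.
- dish: Small white dish, 56 mm in diameter, 22 mm high, not to be moved. Origin: centre of the underside.
Not all that is in view belongs to the job. Of the things shaped like the watch, the steel one is meant.

How it is judged (in metres and radians):
On the way, in this order (a step that is already met when the one before it is completed fails the run):
1. the watch lies dial up on the middle of the pad, let go, with the lid still open (horizontal distance between watch and pad below 0.018 m and z of watch in the frame of pad between -0.004 and 0.004 m and angle between watch's own z axis and vertical below 0.12 rad and linear speed of watch below 0.02 m/s and contact force between the fingers and watch below 0.05 N and value of joint lid above 0.9 rad), for 0.2 s.
2. the lid is fully shut (value of joint lid below 0.04 rad), for 0.2 s.
At the end, for the whole second after the job is handed in: The watch lies at rest, released, dial up (within 7 degrees), flat on the rubber pad with its centre within 18 mm of the pad's centre, and the lid is shut to within 0.04 rad (horizontal distance between watch and pad below 0.018 m and z of watch in the frame of pad between -0.004 and 0.004 m and angle between watch's own z axis and vertical below 0.12 rad and linear speed of watch below 0.02 m/s and contact force between the fingers and watch below 0.05 N and value of joint lid below 0.04 rad); the robot touches nothing.
It fails at once if the watch is dropped or thrown (faster than 0.6 m/s while not held) (linear speed of watch above 0.6 m/s and contact force between the fingers and watch below 0.05 N).
It fails at once if the lid is slammed (closing faster than 5 rad/s) (velocity of joint lid below -5 rad/s).
It fails at once if another thing on the bench is moved by more than 30 mm (distance of any of cushion, loupe, screwdriver, tweezers, blower, jar, dish from where it was at the start of the episode above 0.03 m).
It also fails if it takes over 50 s, if anything falls off the work surface, if the arm or the gripper's body presses on something with over 40 N, if the wrist force passes 120 N, or if a joint passes its speed limit or range.

## Working session

There is one attempt and no reset: what is moved stays moved. The work goes in short steps, Python scripts to look and compute and a tool call to move; the robot and the scene stay as the last step left them, time stands still between calls to the robot, and variables do not carry over. Pictures are saved under pics/ and viewed, at most 10 in all, crops included, and the job is handed in when it is done.

Besides the shell and the picture viewer there is one more tool, called as a command line: name --argument value ..., lists and objects as JSON in quotes. send_rows: Moves the arm, as the interface text tells. Its arguments: {"type":"object","properties":{"plan":{"type":"array"}},"required":["plan"]}

```bash
mkdir -p pics
cat > h.py <<'E'
import numpy as np, cv2
from rig import robot
from scipy.spatial.transform import Rotation as R
def rot(a):
    a=np.array(a,float)
    return a if a.shape==(3,3) else R.from_euler('xyz',a,degrees=True).as_matrix()
def ray(p,uv,z):
    d=rot(p['attitude'])@np.array([(uv[0]-p['cx'])/p['fx'],(uv[1]-p['cy'])/p['fy'],1])
    o=np.array(p['position']); return o+d*(z-o[2])/d[2]
def proj(p,X):
    c=rot(p['attitude']).T@(np.array(X)-p['position']); return np.array([p['fx']*c[0]/c[2]+p['cx'],p['fy']*c[1]/c[2]+p['cy']])
E
python3 - <<'E'
from h import *
s=robot.observe();print(s)
ims=[]
for n in("scene","top"):
    p=robot.snapshot(n);print(n,{k:v for k,v in p.items() if k!='image'})
    cv2.imwrite(f'pics/{n}0.png',p['image'])
    for t in("watch","tester","lid","lid_tab","cushion","loupe","blower","jar","dish"):
        for d in robot.look_for(t,p)[:3]:
            e=d['extent'];c=((e[0]+e[2])/2,(e[1]+e[3])/2);print(t,np.round(d['conf'],2),np.round(e),np.round(ray(p,c,0.01),3))
E
```

```text
{'t': 0.0, 'q': array([ 6.68055173e+01,  2.42843159e+01,  9.34320412e+01,  7.70405505e-04,
        6.23729444e+01, -1.08906206e+00]), 'dq': array([-0.04589593, -0.05513481, -0.00050184, -0.01115018,  0.07871021,
       -0.00430242]), 'effort': array([ 1.99795082e-03, -5.57379770e+01, -2.81751108e+01,  1.77015359e-04,
        7.21601275e-03, -2.16445068e-05]), 'eef_pos': array([0.23506227, 0.57880539, 0.40394257]), 'orientation': array([-1.79910728e+02, -2.37920187e-03,  1.57894220e+02]), 'force': array([ 0.4178522 ,  0.36673656, -0.17097346]), 'torque': array([ 0.05950764,  0.01700082, -0.01060169]), 'grasp_force': 0.0, 'width': 0.08540249209801795}
scene {'fx': 428.35617420806176, 'fy': 428.35617420806176, 'cx': 261.6881885556005, 'cy': 192.96210208759055, 'position': array([0.93618941, 0.53144366, 1.04688373]), 'attitude': array([-144.40740195,   -0.99875322,  149.93429682]), 'shot': 1}
watch 0.49 [271. 202. 285. 215.] [ 0.535 -0.031  0.01 ]
watch 0.48 [237. 187. 250. 192.] [ 0.59  -0.139  0.01 ]
tester 0.73 [260. 213. 384. 301.] [0.513 0.161 0.01 ]
tester 0.64 [245. 142. 258. 153.
[... 732 characters left out ...]
910e-02, -9.09487267e+01]), 'shot': 2}
watch 0.69 [262. 182. 279. 200.] [ 0.596 -0.13   0.01 ]
watch 0.65 [221. 204. 240. 223.] [ 0.543 -0.034  0.01 ]
watch 0.62 [296. 184. 316. 201.] [ 0.592 -0.215  0.01 ]
tester 0.91 [ 84. 156. 188. 270.] [0.549 0.189 0.01 ]
lid 0.76 [ 85. 176. 114. 259.] [0.539 0.273 0.01 ]
lid_tab 0.93 [ 84. 176. 115. 262.] [0.537 0.273 0.01 ]
cushion 0.57 [244. 240. 276. 270.] [ 0.445 -0.103  0.01 ]
loupe 0.67 [278. 116. 311. 147.] [ 0.743 -0.192  0.01 ]
loupe 0.44 [325. 226. 338. 241.] [ 0.492 -0.27   0.01 ]
blower 0.61 [281. 121. 310. 147.] [ 0.737 -0.193  0.01 ]
jar 0.6 [379. 176. 435. 223.] [ 0.57  -0.453  0.01 ]
dish 0.8 [220. 107. 239. 129.] [ 0.78  -0.034  0.01 ]
```

Run:
```python
import cv2
a=cv2.imread('pics/top0.png');b=a[90:290,70:350]
cv2.imwrite('pics/topc.png',cv2.resize(b,(784,560),interpolation=cv2.INTER_CUBIC))
c=cv2.resize(a[175:230,215:325],(800,400),interpolation=cv2.INTER_CUBIC);cv2.imwrite('pics/close.png',c)
```

```text
(no output)
```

View pics/topc.png

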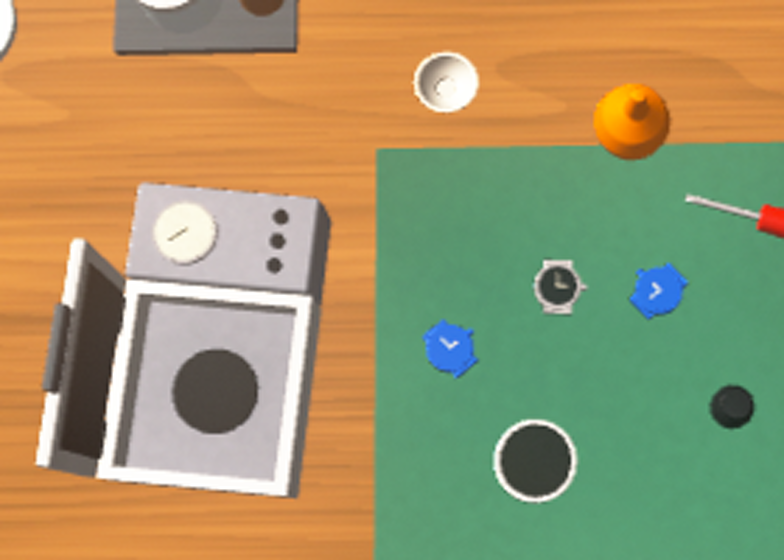

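View pics/scene0.png

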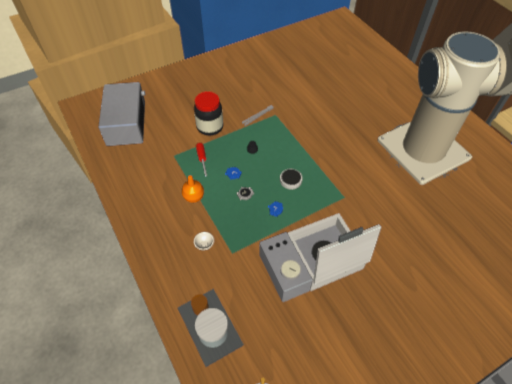

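View pics/close.png

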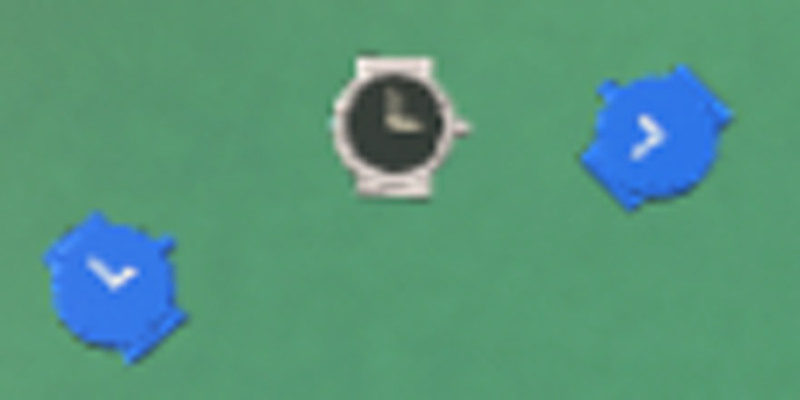

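Candidates in the top picture: the steel watch with black dial at (269,192), a blue watch at (230,214) and a blue watch at (306,193). The close crop confirms the steel one, with its crown to the right and its ends up and down. The open tester sits at lower left: pad near (147,230), tab near (90,214), lid standing on the left. The scene view shows the lid about upright with its tab near (351,235).

Run:
```python
from h import *
from scipy.optimize import least_squares
ps=robot.snapshot("scene");p=robot.snapshot("top");im=p['image']
g=cv2.cvtColor(im,cv2.COLOR_BGR2GRAY)
# pad
m=(g[205:255,125:170]<80).astype('uint8');n,l,st,c=cv2.connectedComponentsWithStats(m);i=1+st[1:,4].argmax()
u=c[i]+[125,205];print('pad px',u,st[i]);pad=ray(p,u,.026);print('pad',pad)
# watch : non-green
r=im[178:206,256:284].astype(int);hsv=cv2.cvtColor(im[178:206,256:284],cv2.COLOR_BGR2HSV)
m=(~((hsv[...,0]>60)&(hsv[...,0]<90)&(hsv[...,1]>80))).astype('uint8')
n,l,st,c=cv2.connectedComponentsWithStats(m);i=1+st[1:,4].argmax();print('watch px',c[i]+[256,178],st[i])
k=(l==i).astype('uint8');print('\n'.join(''.join('.#'[v] for v in q) for q in k))
w0=ray(p,c[i]+[256,178],.006);print('watch',w0)
ys,xs=np.nonzero(k)
# end edges: rows
for rr in range(28):
    x=np.nonzero(k[rr])[0]
    if len(x): print(rr,x.min(),x.max(),end='; ')
# chamber rim corners from crop (z=.06)
s=lambda x,y:((x+.5)/2.8+70-.5,(y+.5)/2.8+90-.5)
for nm,q in dict(nearL=(100,480),nearR=(289,496),farR=(312,297),farL=(129,280)).items():print(nm,ray(p,s(*q),.06))
# tab triangulation
def f(X):return np.r_[proj(p,X)-s(56,348),proj(ps,X)-(351,235)]
o=least_squares(f,[.5,.3,.2]);print('tab',o.x,o.fun)
for d in robot.look_for('lid_tab',ps)[:2]+robot.look_for('pad',ps)[:2]:print(d)
b=ps['image'][205:300,255:390];cv2.imwrite('pics/lid.png',cv2.resize(b,None,fx=5.8,fy=5.8,interpolation=cv2.INTER_CUBIC))
```

```text
pad px [146.75       229.23952096] [  8  10  29  29 668]
pad [0.50779499 0.15812037 0.026     ]
watch px [268.93684211 191.94035088] [  4   4  20  21 285]
............................
............................
............................
............................
........###.................
........###########.........
........###########.........
........###########.........
.......#############........
......###############.......
.....################.......
.....#################......
.....#################......
....####################....
....####################....
....####################....
.....#################......
.....################.......
.....################.......
......##############........
.......############.........
.......############.........
........###########.........
........###########.........
................##..........
............................
............................
............................
watch [ 0.5946382  -0.12611976  0.006     ]
4 8 10; 5 8 18; 6 8 18; 7 8 18; 8 7 19; 9 6 20; 10 5 20; 11 5 21; 12 5 21; 13 4 23; 14 4 23; 15 4 23; 16 5 21; 17 5 20; 18 5 20; 19 6 19; 20 7 18; 21 7 18; 22 8 18; 23 8 18; 24 16 17; nearL [0.43459443 0.23971111 0.06      ]
nearR [0.41967021 0.09062077 0.06      ]
farR [0.57852841 0.07484021 0.06      ]
farL [0.59506963 0.22359316 0.06      ]
tab [0.51407327 0.22425973 0.22354162] [-0.28764026  0.30174882 -0.48761596 -0.06078005]
{'extent': [312.0, 224.9, 379.6, 282.7], 'conf': 0.4}
{'extent': [196.9, 233.8, 211.3, 252.6], 'conf': 0.31}
{'extent': [261.0, 216.1, 377.8, 300.0], 'conf': 0.75}
```

View pics/lid.png

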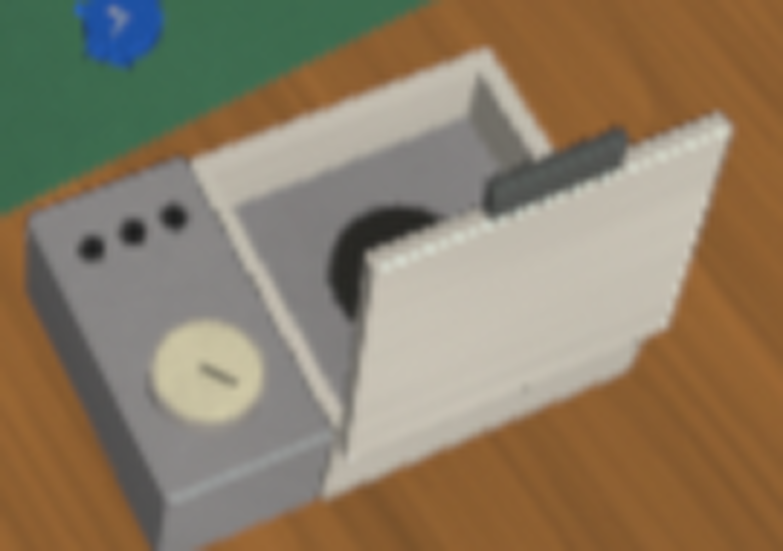

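The lid crop shows the lid standing about upright, with the tab's top at about (351,235) in the full picture and no obstacle over the pad. My measurements:
- Pad at (0.508, 0.158), tester yaw about 84°, lid angle about 1.5.
- Watch at (0.595, -0.126), with its y axis along about -1°.

I'll rise and spin first.

send_rows --plan '[{"dz":-10,"spin":0.15,"hand":1},{"dz":-10,"spin":0.149,"hand":1},{"dz":-10,"spin":0.149,"hand":1},{"dz":-10,"spin":0.149,"hand":1},{"dz":-10,"spin":0.149,"hand":1},{"dz":-10,"spin":0.149,"hand":1},{"spin":0.149,"hand":0.7},{"spin":0.149,"hand":0.7}]'

```text
$.plan[0]: bad value
```

send_rows --plan '[{"dx":0,"dy":0,"dz":-10,"spin":0.148,"hand":0.7},{"dx":0,"dy":0,"dz":-10,"spin":0.148,"hand":0.7},{"dx":0,"dy":0,"dz":-10,"spin":0.148,"hand":0.7},{"dx":0,"dy":0,"dz":-10,"spin":0.148,"hand":0.7},{"dx":0,"dy":0,"dz":-10,"spin":0.148,"hand":0.7},{"dx":0,"dy":0,"dz":-10,"spin":0.148,"hand":0.7},{"dx":0,"dy":0,"dz":0,"spin":0.148,"hand":0.7},{"dx":0,"dy":0,"dz":0,"spin":0.148,"hand":0.7}]'

```text
t: 2.0
eef_pos: [0.2352, 0.5791, 0.4652]
orientation: [180.0, -0.0, 89.7]
force: [-0.1, -0.2, -0.4]
width: 0.06
grasp_force: 0.0
```

send_rows --plan '[{"dx":-44,"dy":22,"dz":0,"spin":0.01,"hand":0.7},{"dx":-44,"dy":22,"dz":0,"spin":0,"hand":0.7},{"dx":-44,"dy":22,"dz":0,"spin":0,"hand":0.7},{"dx":-44,"dy":22,"dz":0,"spin":0,"hand":0.7},{"dx":-44,"dy":22,"dz":0,"spin":0,"hand":0.7},{"dx":-44,"dy":22,"dz":0,"spin":0,"hand":0.7},{"dx":-44,"dy":22,"dz":0,"spin":0,"hand":0.7},{"dx":-44,"dy":22,"dz":0,"spin":0,"hand":0.7}]'

```text
t: 2.8
eef_pos: [0.4088, 0.2239, 0.4651]
orientation: [180.0, -0.0, 89.5]
force: [0.2, 1.0, -1.2]
width: 0.0598
grasp_force: 0.0
```

send_rows --plan '[{"dx":-44,"dy":23,"dz":0,"spin":0,"hand":0.7},{"dx":-44,"dy":23,"dz":0,"spin":0,"hand":0.7},{"dx":-44,"dy":23,"dz":0,"spin":0,"hand":0.7},{"dx":-44,"dy":23,"dz":0,"spin":0,"hand":0.7},{"dx":-44,"dy":23,"dz":0,"spin":0,"hand":0.7},{"dx":-44,"dy":23,"dz":0,"spin":0,"hand":0.7},{"dx":-40,"dy":20,"dz":0,"spin":0,"hand":0.7},{"dx":0,"dy":0,"dz":0,"spin":0,"hand":0.7}]'

```text
t: 3.6
eef_pos: [0.5654, -0.084, 0.4647]
orientation: [179.9, 0.1, 89.2]
force: [0.1, 1.3, -0.3]
width: 0.0601
grasp_force: 0.0
```

send_rows --plan '[{"dx":-21,"dy":15,"dz":0,"spin":0,"hand":0.7},{"dx":-21,"dy":14,"dz":20,"spin":0,"hand":0.7},{"dx":0,"dy":0,"dz":40,"spin":0,"hand":0.7},{"dx":0,"dy":0,"dz":45,"spin":0,"hand":0.7},{"dx":0,"dy":0,"dz":45,"spin":0,"hand":0.7},{"dx":0,"dy":0,"dz":40,"spin":0,"hand":0.7},{"dx":0,"dy":0,"dz":20,"spin":0,"hand":0.7},{"dx":0,"dy":0,"dz":0,"spin":0,"hand":0.7}]'

```text
t: 4.4
eef_pos: [0.5908, -0.1211, 0.2515]
orientation: [-179.6, -0.1, 89.5]
force: [-0.3, -0.3, -0.2]
width: 0.0598
grasp_force: 0.0
```

Run:
```python
from h import *
p=robot.snapshot("top");print(robot.observe()['eef_pos'],robot.observe()['orientation'])
cv2.imwrite('pics/pre.png',cv2.resize(p['image'][160:230,220:320],(800,560),interpolation=cv2.INTER_CUBIC))
s=robot.observe()['eef_pos'];print(proj(p,[s[0],s[1],s[2]-.165]),proj(p,[.5946,-.1261,.006]))
```

```text
[ 0.59179808 -0.12140588  0.25359874] [-1.79824311e+02 -4.23676968e-02  8.95035551e+01]
[267.86425275 185.99825061] [268.9289161  191.95620635]
```

View pics/pre.png

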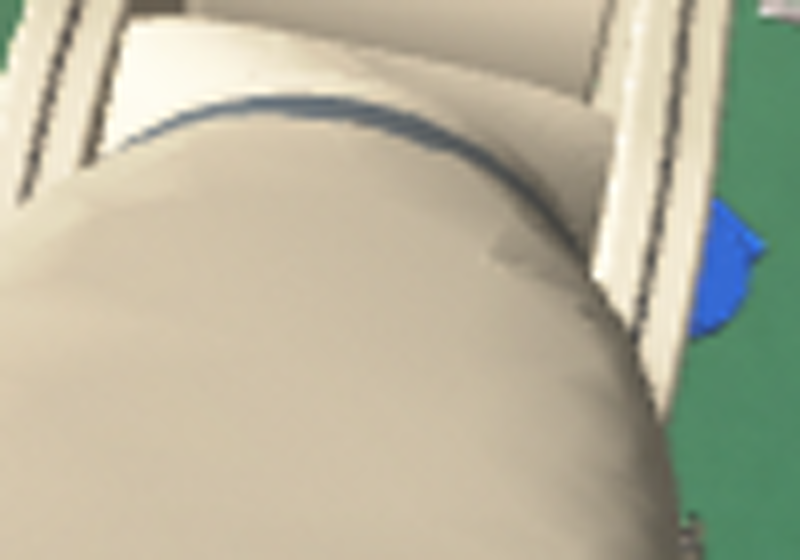

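The arm covers the watch in that view, so I'm going by the numbers.

send_rows --plan '[{"dx":-5,"dy":3,"dz":20,"spin":0,"hand":0.7},{"dx":0,"dy":0,"dz":25,"spin":0,"hand":0.7},{"dx":0,"dy":0,"dz":10,"spin":0,"hand":0.7},{"dx":0,"dy":0,"dz":0,"spin":0,"hand":0.7},{"dx":0,"dy":0,"dz":0,"spin":0,"hand":0.7}]'

```text
t: 4.95
eef_pos: [0.5958, -0.127, 0.2011]
orientation: [179.9, 0.0, 89.5]
force: [0.2, -1.1, -0.7]
width: 0.06
grasp_force: 0.0
```

Run:
```python
from h import *
p=robot.snapshot("scene");print(robot.observe()['eef_pos'],robot.observe()['orientation'])
s=robot.observe()['eef_pos'];print(proj(p,[s[0],s[1],s[2]-.165]),proj(p,[.5946,-.1261,.006]))
cv2.imwrite('pics/pre2.png',cv2.resize(p['image'][150:220,200:300],(800,560),interpolation=cv2.INTER_CUBIC))
```

```text
[ 0.59591242 -0.1270192   0.20126903] [1.79876771e+02 2.58846178e-02 8.94906572e+01]
[243.55522444 188.07583218] [244.26248591 194.12319921]
```

View pics/pre2.png

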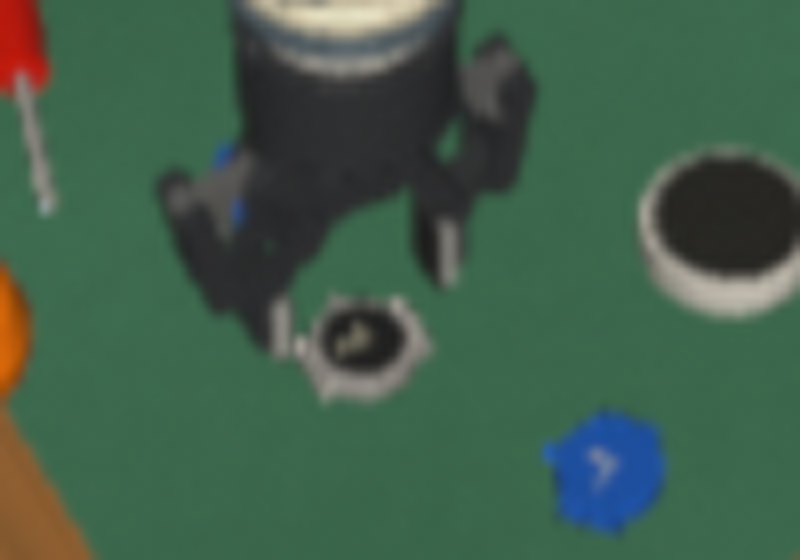

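The picture shows the fingers straddling the steel watch at about (245,192), lined up with its two ends. I'll go down.

send_rows --plan '[{"dx":1,"dy":-1,"dz":10,"spin":0,"hand":0.7},{"dx":0,"dy":0,"dz":9,"spin":0,"hand":0.7},{"dx":0,"dy":0,"dz":3,"spin":0,"hand":0.7},{"dx":0,"dy":0,"dz":0,"spin":0,"hand":0.7},{"dx":0,"dy":0,"dz":0,"spin":0,"hand":0.7}]'

```text
t: 5.5
eef_pos: [0.5943, -0.126, 0.1775]
orientation: [-180.0, -0.0, 89.5]
force: [-0.0, -0.4, 0.4]
width: 0.0593
grasp_force: 0.0
```

send_rows --plan '[{"dx":0,"dy":0,"dz":3,"spin":0,"hand":0.58},{"dx":0,"dy":0,"dz":0,"spin":0,"hand":0.58},{"dx":0,"dy":0,"dz":0,"spin":0,"hand":0.58}]'

```text
t: 5.8
eef_pos: [0.5943, -0.126, 0.1747]
orientation: [-180.0, 0.0, 89.5]
force: [-0.1, -0.1, -0.5]
width: 0.0499
grasp_force: 0.0
```

send_rows --plan '[{"dx":0,"dy":0,"dz":1.5,"spin":0,"hand":0.55},{"dx":0,"dy":0,"dz":0,"spin":0,"hand":0.5},{"dx":0,"dy":0,"dz":0,"spin":0,"hand":0.4},{"dx":0,"dy":0,"dz":0,"spin":0,"hand":0.3},{"dx":0,"dy":0,"dz":0,"spin":0,"hand":0.3},{"dx":0,"dy":0,"dz":0,"spin":0,"hand":0.3}]'

```text
t: 6.4
eef_pos: [0.5944, -0.126, 0.1736]
orientation: [180.0, 0.0, 89.5]
force: [-1.0, 0.4, 5.4]
width: 0.0442
grasp_force: 61.3
```

Gripped. I'll lift and carry it to above the pad.

send_rows --plan '[{"dx":0,"dy":0,"dz":-15,"spin":0,"hand":0.3},{"dx":0,"dy":0,"dz":-30,"spin":0,"hand":0.3},{"dx":0,"dy":0,"dz":-35,"spin":0,"hand":0.3},{"dx":15,"dy":-5,"dz":-20,"spin":0,"hand":0.3},{"dx":35,"dy":-10,"dz":0,"spin":0,"hand":0.3},{"dx":40,"dy":-13,"dz":0,"spin":0,"hand":0.3},{"dx":40,"dy":-13,"dz":0,"spin":0,"hand":0.3},{"dx":40,"dy":-13,"dz":0,"spin":0,"hand":0.3}]'

```text
t: 7.2
eef_pos: [0.5412, 0.0458, 0.2741]
orientation: [179.9, -0.0, 89.5]
force: [0.5, 0.8, -1.3]
width: 0.0441
grasp_force: 61.5
```

send_rows --plan '[{"dx":40,"dy":-13,"dz":0,"spin":0,"hand":0.3},{"dx":35,"dy":-10,"dz":0,"spin":0,"hand":0.3},{"dx":20,"dy":-5,"dz":0,"spin":0,"hand":0.3},{"dx":10,"dy":-3,"dz":0,"spin":0.03,"hand":0.3},{"dx":0,"dy":0,"dz":0,"spin":0.03,"hand":0.3},{"dx":0,"dy":0,"dz":0,"spin":0.03,"hand":0.3},{"dx":0,"dy":0,"dz":0,"spin":0,"hand":0.3}]'

```text
t: 7.9
eef_pos: [0.5117, 0.15, 0.2739]
orientation: [180.0, -0.0, 84.3]
force: [-0.1, -0.3, -0.3]
width: 0.0436
grasp_force: 61.5
```

send_rows --plan '[{"dx":4,"dy":-2.5,"dz":0,"spin":0,"hand":0.3},{"dx":2.5,"dy":-2,"dz":10,"spin":0,"hand":0.3},{"dx":0,"dy":0,"dz":20,"spin":0,"hand":0.3},{"dx":0,"dy":0,"dz":20,"spin":0,"hand":0.3},{"dx":0,"dy":0,"dz":12,"spin":0,"hand":0.3},{"dx":0,"dy":0,"dz":6,"spin":0,"hand":0.3},{"dx":0,"dy":0,"dz":0,"spin":0,"hand":0.3},{"dx":0,"dy":0,"dz":0,"spin":0,"hand":0.3}]'

```text
t: 8.7
eef_pos: [0.5081, 0.1568, 0.2055]
orientation: [180.0, -0.0, 84.3]
force: [-0.3, 1.1, -0.6]
width: 0.0436
grasp_force: 61.4
```

send_rows --plan '[{"dx":0,"dy":0,"dz":2,"spin":0,"hand":0.3},{"dx":0,"dy":0,"dz":2,"spin":0,"hand":0.3},{"dx":0,"dy":0,"dz":0,"spin":0,"hand":0.3},{"dx":0,"dy":0,"dz":0,"spin":0,"hand":0.3}]'

```text
t: 9.1
eef_pos: [0.5079, 0.1567, 0.2014]
orientation: [180.0, -0.0, 84.3]
force: [0.1, -0.9, -1.4]
width: 0.0442
grasp_force: 61.5
```

send_rows --plan '[{"dx":0,"dy":0,"dz":1,"spin":0,"hand":0.3},{"dx":0,"dy":0,"dz":0,"spin":0,"hand":0.3},{"dx":0,"dy":0,"dz":0.5,"spin":0,"hand":0.3},{"dx":0,"dy":0,"dz":0,"spin":0,"hand":0.3},{"dx":0,"dy":0,"dz":0,"spin":0,"hand":0.3}]'

```text
t: 9.6
eef_pos: [0.5079, 0.1567, 0.1997]
orientation: [-180.0, 0.0, 84.3]
force: [1.2, -0.2, -1.0]
width: 0.0439
grasp_force: 61.5
```

send_rows --plan '[{"dx":0,"dy":0,"dz":0.7,"spin":0,"hand":0.3},{"dx":0,"dy":0,"dz":0,"spin":0,"hand":0.3},{"dx":0,"dy":0,"dz":0,"spin":0,"hand":0.3}]'

```text
t: 9.9
eef_pos: [0.5079, 0.1567, 0.1996]
orientation: [180.0, -0.0, 84.3]
force: [-2.2, -0.6, 6.3]
width: 0.0436
grasp_force: 62.3
```

Contact with the pad, so I'm releasing.

send_rows --plan '[{"dx":0,"dy":0,"dz":0,"spin":0,"hand":0.52},{"dx":0,"dy":0,"dz":0,"spin":0,"hand":0.58},{"dx":0,"dy":0,"dz":0,"spin":0,"hand":0.65},{"dx":0,"dy":0,"dz":0,"spin":0,"hand":0.7},{"dx":0,"dy":0,"dz":0,"spin":0,"hand":0.7},{"dx":0,"dy":0,"dz":-5,"spin":0,"hand":0.7},{"dx":0,"dy":0,"dz":-15,"spin":0,"hand":0.7},{"dx":0,"dy":0,"dz":-30,"spin":0,"hand":0.7}]'

```text
t: 10.7
eef_pos: [0.5072, 0.1565, 0.2488]
orientation: [-179.8, 0.1, 84.3]
force: [0.3, -0.3, -0.2]
width: 0.0595
grasp_force: 0.0
```

send_rows --plan '[{"dx":0,"dy":0,"dz":-40,"spin":0,"hand":0.7},{"dx":0,"dy":0,"dz":-45,"spin":0,"hand":0.7},{"dx":0,"dy":0,"dz":-45,"spin":0,"hand":0.7},{"dx":0,"dy":-45,"dz":-40,"spin":0,"hand":0},{"dx":0,"dy":-45,"dz":0,"spin":0,"hand":0},{"dx":0,"dy":-45,"dz":0,"spin":0,"hand":0},{"dx":20,"dy":-20,"dz":0,"spin":0,"hand":0},{"dx":40,"dy":0,"dz":0,"spin":0,"hand":0}]'

```text
t: 11.5
eef_pos: [0.3639, 0.2297, 0.4134]
orientation: [-180.0, 0.0, 84.3]
force: [0.9, -0.2, 0.2]
width: -0.0002
grasp_force: 0.0
```

Run:
```python
from h import *
p=robot.snapshot("top");cv2.imwrite('pics/place.png',cv2.resize(p['image'][150:280,70:210],(646,600),interpolation=cv2.INTER_CUBIC));print(proj(p,[.508,.158,.026]))
```

```text
[146.8047934  229.15002969]
```

View pics/place.png

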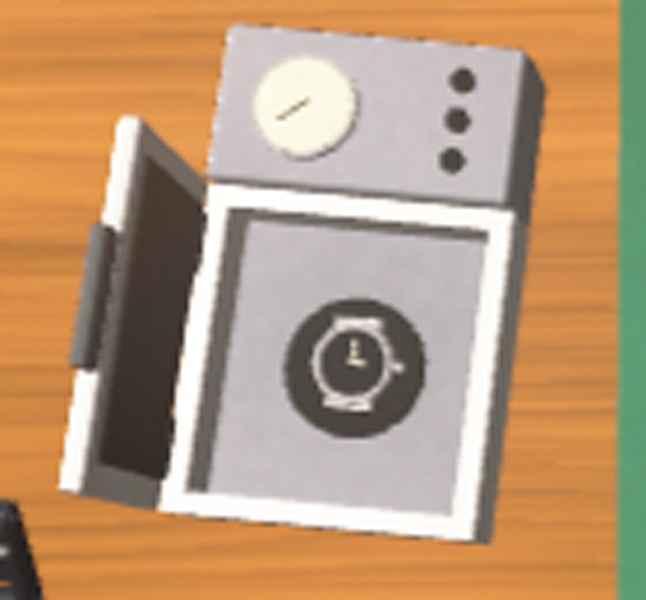

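The watch lies on the middle of the pad, seen at about (146,229), dial up and released. The lid is still open. Next I'll move behind the lid with the fingers closed.

send_rows --plan '[{"dx":45,"dy":0,"dz":0,"spin":0,"hand":0},{"dx":45,"dy":0,"dz":0,"spin":0,"hand":0},{"dx":10,"dy":40,"dz":0,"spin":0,"hand":0},{"dx":0,"dy":45,"dz":0,"spin":0,"hand":0},{"dx":0,"dy":45,"dz":0,"spin":0,"hand":0},{"dx":0,"dy":20,"dz":25,"spin":0,"hand":0},{"dx":0,"dy":0,"dz":30,"spin":0,"hand":0},{"dx":0,"dy":0,"dz":0,"spin":0,"hand":0}]'

```text
t: 12.35
eef_pos: [0.5255, 0.3145, 0.3543]
orientation: [-179.7, 0.2, 84.3]
force: [-0.1, -0.6, -0.6]
width: -0.0002
grasp_force: 0.0
```

```bash
cat >> h.py <<'E'
def rel():
    s=robot.observe();e=s['eef_pos']-np.array([.508,.158,0]);a=np.radians(84.3)
    return np.round([e[0]*np.cos(a)+e[1]*np.sin(a),e[0]*np.sin(a)-e[1]*np.cos(a),e[2]-.173],4),np.round(s['force'],1),s['t']
E
python3 -c "
from h import *
print(rel(),robot.observe()['orientation'])"
```

```text
(array([0.1575, 0.0019, 0.1813]), array([-0.1, -0.6, -0.6]), 12.35) [-179.68396343    0.22117203   84.27346921]
```

send_rows --plan '[{"dx":-25,"dy":0,"dz":0,"spin":0,"hand":0},{"dx":-20,"dy":0,"dz":0,"spin":0,"hand":0},{"dx":-12,"dy":0,"dz":0,"spin":0,"hand":0},{"dx":-10,"dy":0,"dz":0,"spin":0,"hand":0},{"dx":-8,"dy":0,"dz":0,"spin":0,"hand":0},{"dx":-8,"dy":0,"dz":0,"spin":0,"hand":0}]'

```text
t: 12.95
eef_pos: [0.5181, 0.2329, 0.3578]
orientation: [180.0, -0.1, 84.3]
force: [-0.2, 3.0, -1.2]
width: 0.0001
grasp_force: 1.1
```

send_rows --plan '[{"dx":-13,"dy":0,"dz":4,"spin":0,"hand":0},{"dx":-13,"dy":0,"dz":4,"spin":0,"hand":0},{"dx":-13,"dy":0,"dz":4,"spin":0,"hand":0}]'

```text
t: 13.25
eef_pos: [0.5142, 0.1933, 0.3448]
orientation: [180.0, -0.0, 84.3]
force: [1.1, 2.9, -1.0]
width: -0.0002
grasp_force: 0.9
```

Run:
```python
from h import *
print(rel());p=robot.snapshot("scene")
cv2.imwrite('pics/push.png',cv2.resize(p['image'][160:310,240:440],(800,600),interpolation=cv2.INTER_CUBIC))
```

```text
(array([0.0357, 0.0027, 0.1718]), array([ 1.1,  2.9, -1. ]), 13.25)
```

View pics/push.png

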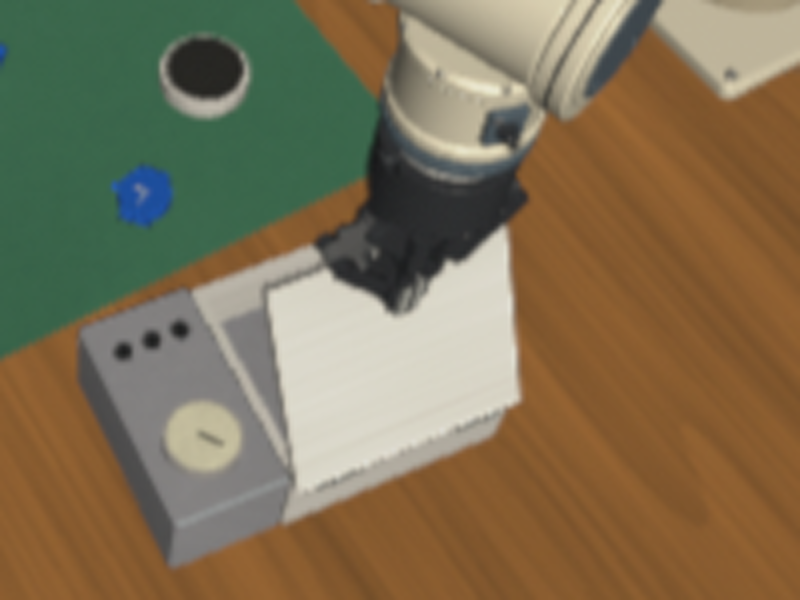

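The lid is following: the fingers press its outer face near (340,235), and it stands at about 60°. I'll carry on along the arc.

send_rows --plan '[{"dx":-12,"dy":0,"dz":9,"spin":0,"hand":0},{"dx":-12,"dy":0,"dz":9,"spin":0,"hand":0},{"dx":-12,"dy":0,"dz":9,"spin":0,"hand":0},{"dx":-8,"dy":0,"dz":12,"spin":0,"hand":0},{"dx":-8,"dy":0,"dz":12,"spin":0,"hand":0},{"dx":-8,"dy":0,"dz":12,"spin":0,"hand":0},{"dx":0,"dy":0,"dz":0,"spin":0,"hand":0}]'

```text
t: 14.0
eef_pos: [0.5074, 0.1334, 0.28]
orientation: [-179.8, 0.1, 84.3]
force: [-0.6, 0.1, -0.2]
width: -0.0
grasp_force: 0.0
```

```bash
python3 -c "
from h import *
print(rel())"
```

```text
(array([-0.0245,  0.0018,  0.107 ]), array([-0.6,  0.1, -0.2]), 14.0)
```

send_rows --plan '[{"dx":-5,"dy":0,"dz":9,"spin":0,"hand":0},{"dx":-5,"dy":0,"dz":9,"spin":0,"hand":0},{"dx":-2,"dy":0,"dz":7,"spin":0,"hand":0},{"dx":0,"dy":0,"dz":6,"spin":0,"hand":0},{"dx":0,"dy":0,"dz":3,"spin":0,"hand":0},{"dx":0,"dy":0,"dz":0,"spin":0,"hand":0}]'

```text
t: 14.6
eef_pos: [0.507, 0.1227, 0.2478]
orientation: [-180.0, 0.0, 84.3]
force: [0.2, 0.2, 0.3]
width: 0.0002
grasp_force: 0.0
```

```bash
python3 -c "
from h import *
print(rel())"
```

```text
(array([-0.0353,  0.0025,  0.0748]), array([0.2, 0.2, 0.3]), 14.6)
```

send_rows --plan '[{"dx":0,"dy":0,"dz":2,"spin":0,"hand":0},{"dx":0,"dy":0,"dz":1.5,"spin":0,"hand":0},{"dx":0,"dy":0,"dz":1,"spin":0,"hand":0},{"dx":0,"dy":0,"dz":0,"spin":0,"hand":0}]'

```text
t: 15.0
eef_pos: [0.5072, 0.1226, 0.2437]
orientation: [180.0, -0.0, 84.3]
force: [1.0, 0.3, 0.2]
width: 0.0002
grasp_force: 0.0
```

send_rows --plan '[{"dx":0,"dy":0,"dz":1,"spin":0,"hand":0},{"dx":0,"dy":0,"dz":1,"spin":0,"hand":0},{"dx":0,"dy":0,"dz":0,"spin":0,"hand":0},{"dx":0,"dy":0,"dz":0,"spin":0,"hand":0}]'

```text
t: 15.4
eef_pos: [0.5073, 0.1226, 0.2433]
orientation: [180.0, -0.0, 84.3]
force: [-5.7, -0.6, 19.5]
width: -0.0
grasp_force: 9.4
```

A reaction of 19.5 N at tip height 70 mm means the lid is on the rim. I'll retreat and check.

send_rows --plan '[{"dx":0,"dy":0,"dz":-10,"spin":0,"hand":0},{"dx":0,"dy":0,"dz":-30,"spin":0,"hand":0},{"dx":0,"dy":0,"dz":-45,"spin":0,"hand":0},{"dx":0,"dy":-45,"dz":-45,"spin":0,"hand":0},{"dx":0,"dy":-45,"dz":-40,"spin":0,"hand":0},{"dx":0,"dy":-45,"dz":0,"spin":0,"hand":0},{"dx":0,"dy":0,"dz":0,"spin":0,"hand":0},{"dx":0,"dy":0,"dz":0,"spin":0,"hand":0}]'

```text
t: 16.2
eef_pos: [0.3894, 0.1343, 0.3959]
orientation: [179.9, -0.0, 84.4]
force: [0.5, 0.7, 0.4]
width: -0.0001
grasp_force: 0.0
```

Run:
```python
from h import *
print(rel());p=robot.snapshot("scene")
cv2.imwrite('pics/shut.png',cv2.resize(p['image'][160:310,240:440],(800,600),interpolation=cv2.INTER_CUBIC))
```

```text
(array([-0.0353, -0.1157,  0.2229]), array([0.5, 0.7, 0.4]), 16.2)
```

View pics/shut.png

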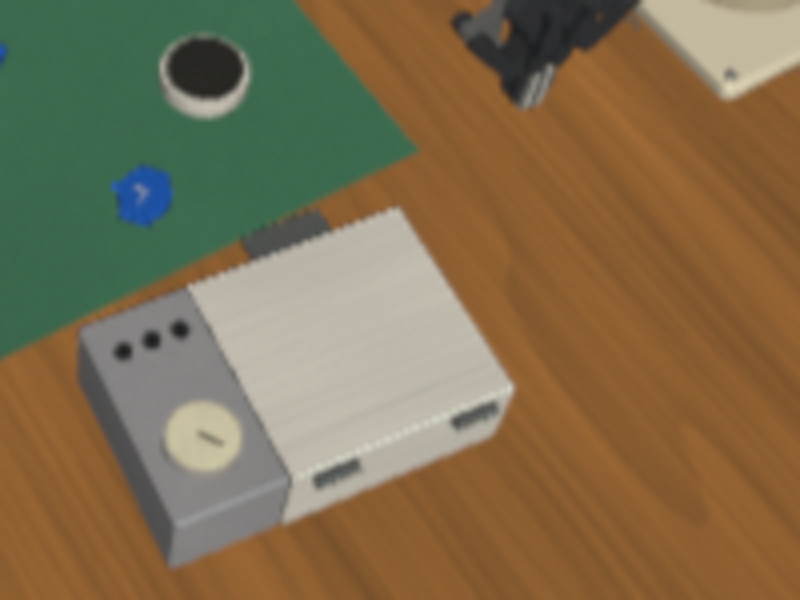

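The lid lies flat on the rim, with its tab near (312,218). The arm is clear and the cushion is where it was, so I'm handing in.

```bash
python3 -c "
from rig import robot
print(robot.hand_in())"
```

```text
the job is handed in; nothing more can be done
None
```

The steel watch is on the middle of the pad, dial up and let go, and the lid is fully shut with the arm clear; I handed the job in at about 16 s, but no verdict came back.

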